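# Pack a V-block off its end stop with a spacer and hold it tight

## Task

The V-block sits loose in the channel of the setting fixture, with a gap between it and the end stop at either end. Stand the steel spacer, tab up and square, on the channel bed in a gap that is already wide enough for it, without shifting the V-block to make room; then slide the V-block along the channel until the spacer is tight and flush between block and stop, and finish while still holding the V-block pressed firmly against it. Leave the tape measure, the bearing and the nut alone.

Things in the scene. Friction and masses are not known exactly. Their poses are not given: they have to be found in the camera images.
- fixture: fixed steel setting fixture, base plate 200 x 100 x 10 mm. Origin: centre of the underside; x runs along the channel (roughly along the world's y), z up. Channel bed: top of the base, z = 10 mm, y from -27 to +27 mm, between guide rails 10 mm wide with tops at z = 16 mm. A plain stop, 74 mm wide, 18 mm thick, top at z = 40 mm, closes each end; its inner face is at x = +62 and -62 mm.
- v_block: grey steel V-block, 60 mm long (own x, along groove and channel), 50 mm wide (own y, flat sides), 40 mm high, about 0.6 kg; origin: centre of the underside. Stands loose on the channel bed, flat ends facing the stops. The gaps to the two stops add up to 64 mm, so the wider is at least 32 mm. Can be gripped across its 50 mm width from above.
- spacer: plain steel spacer: body 26 mm thick (own x), 46 mm wide (own y), 40 mm high, with a grip tab on the middle of its top, 12 mm thick (x), 24 mm wide (y), 40 to 68 mm above the underside; about 0.25 kg. Origin: centre of the underside. Starts standing on the bench, left or right of the fixture. Its 26 mm thickness goes along the channel.
- tape_measure: bystander: yellow and black tape measure, 39 x 82 x 62 mm, stands on the bench on the other side of the fixture from the spacer; origin under its centre. Leave alone.
- bearing_small: bystander: small ball bearing, 35 mm across, 11 mm high, lying behind the fixture to the right; origin under its centre. Leave alone.
- nut_m24: bystander: steel hexagon nut, 36 x 41 x 19 mm, lying behind the fixture; origin under its centre. Leave alone.

How it is judged:
By the outcome, as a careful person would: the job done as asked, in the order asked, and still so for the second after the job is handed in, while the arm keeps its last pose, push and grip.
It also fails if it takes over 50 s, if anything falls off the work surface, if the arm or the gripper's body presses on something with over 40 N, if the wrist force passes 120 N, or if a joint passes its speed limit or range.

## Robot

A 7-joint arm with a two-finger parallel gripper is mounted at the origin on a cart in front of the work surface, level with it; the furniture and walls round the work are solid. World frame = base frame: x ahead of the robot, y to its left, z up, the work surface at z = 0. Lengths are in mm, angles in rad, forces in N, time in s.
With the tool pointing down it reaches from about 425 to 825 mm from the base axis. Payload 3.6 kg.
Tool frame: the origin (TCP) lies on the mounting face of the last link; the fingertips stand 173 mm ahead of it and the grasp point (between the pads) lies 155 mm ahead of it (ctrl.tip_reach is the z of the fingertips in the tool frame, in mm); z points along the fingers, y is the line along which they close (so a half turn about z gives the same grasp; the last joint's range is limited). The gripper opens to 85 mm and grips with 20 to 120 N. Pads are 22 mm wide; open, the fingers measure 114 mm over their backs; the gripper's body (76 mm by 85 mm) begins 54 mm behind the grasp point. The pads swing forward as they close: fully open they stand 13 mm farther back than shut.
Start: joints at [1.196, 0.615, -0.013, 1.423, 0.008, 1.103, -0.04], TCP at [222.158, -610.837, 404.697] pointing down, gripper open.
Joint ranges: [-3.12, 3.12], [-0.3, 2.06], [-1.34, 1.32], [0.26, 2.42], [-1.36, 4.5], [0.01, 1.98], [-2.84, 2.84]. Speed limits (rad/s): [2.79, 2.79, 3.14, 3.14, 3.14, 3.14, 3.14].

## Interface

Orientations are given as a unit quaternion [x, y, z, w].
In Python, from workcell import ctrl gives the robot as it stands. The module is installed in compiled form; this text tells all that it offers.
- The arm moves only by the tool step_arm, never from a script. Its arguments are lists of equal length, an entry for each row: "delta_pos": the shift along the tool's x, y, z in m, a list of three; "yaw": the turn about the tool's z in rad. A call has 1 to 10 rows; each row shifts and turns the commanded pose from where the row before left it, along the tool's axes as they then stand; what a row does not reach is not made up. A row lasts 1/12 s, in which the tool goes at most 41.7 mm and 7.16 degrees, less where a joint would pass 70% of its speed; a pose out of reach is approached as far as the arm can. A call is refused whole if a number of a shift passes 0.0417 or a number of a turn 0.125, either way. A call with a gripper value outside its range is refused whole. "jaw" is the finger opening in m, from 0 to 0.0854, set as the call begins (left out, the last holds). The fingers move at their own pace and stop on an object; the grip force is fixed at half the most. Time passes only in rows, so rows that do not move let the fingers close. It gives the time, the measured TCP pose, the force, the opening and the grip force at its end, in the units of the state.
- ctrl.observe(): the state, without advancing time (a new reading comes with each control period).
- ctrl.snapshot(name): name is "side" or "top"; returns the picture (420x560x3 uint8, red, green, blue); there is no depth.
- ctrl.calibration(name): a dict with "intrinsics" (3x3 intrinsics, pixels), "origin" and "attitude" of the camera in the world. Camera axes: x right, y up, looking along -z (the intrinsics and any distortion apply to the point x, -y, -z); pixel columns grow to the right and rows downward; lengths in mm; the calibration is good to about 2 mm. A picture is of the moment at which its call begins. calibration takes no time and is no camera call.
- ctrl.finish_job(): hands the job in; it is judged then, once.
The state is a dict: "clock": time; "q": joint angles; "joint_velocities": joint speeds; "joint_efforts": joint torques, N m; "tool_pos": TCP position; "tool_rot": TCP orientation; "force": force on the tool from outside, world axes, zero at the start; "ft_torque": the same for the moment, N m; "grip_width": finger opening in mm; "gripper_force": force on a finger pad.
Only numpy, scipy, OpenCV 4.12 (cv2) and the standard library are available. Lean on these libraries where they do the work, as an engineer would, in place of code of your own. Each camera call takes 0.05 s, during which the arm holds its last target. There are 200 camera calls.

## Working session

There is one attempt and no reset: what is moved stays moved. The work goes in short steps, Python scripts to look and compute and a tool call to move; the robot and the scene stay as the last step left them, time stands still between calls to the robot, and variables do not carry over. Pictures are saved under pics/ and viewed, at most 11 in all, crops included, and the job is handed in when it is done.

Besides the shell and the picture viewer there is one more tool, called after "Call:" as a command line: name --pt "numbers of a row" for each row, then --argument value for the rest. step_arm: Moves the arm, as the interface text tells. Its arguments: {"type":"object","properties":{"delta_pos":{"type":"array","items":{"type":"array","items":{"type":"number"}}},"yaw":{"type":"array","items":{"type":"number"}},"jaw":{"type":"number"}},"required":["delta_pos","yaw"]}

```bash
mkdir -p pics
python3 - <<'E'
from workcell import ctrl
import cv2
for n in("top","side"):
    im=ctrl.snapshot(n); cv2.imwrite(f"pics/{n}0.png",im[:,:,::-1]); print(n,ctrl.calibration(n))
s=ctrl.observe(); print(s["tool_pos"],s["tool_rot"],s["clock"])
E
```

```text
top {'intrinsics': array([[419.99886114,   0.        , 275.7327538 ],
       [  0.        , 419.99886114, 206.62758773],
       [  0.        ,   0.        ,   1.        ]]), 'origin': array([ 350.41803355,  -71.55470019, 1181.54359772]), 'attitude': array([-0.07529555,  0.07295534,  0.70424167, -0.70217646])}
side {'intrinsics': array([[428.29077488,   0.        , 284.00097234],
       [  0.        , 428.29077488, 209.40944682],
       [  0.        ,   0.        ,   1.        ]]), 'origin': array([ 487.98537377, -881.39255147,  504.9280349 ]), 'attitude': array([ 0.50264027, -0.03072427, -0.0671689 ,  0.8613345 ])}
[ 222.08431736 -610.58825655  403.65439301] [ 9.84822323e-01  1.73561720e-01 -2.06242366e-04 -1.13119997e-03] 0.1
```

View pics/top0.png

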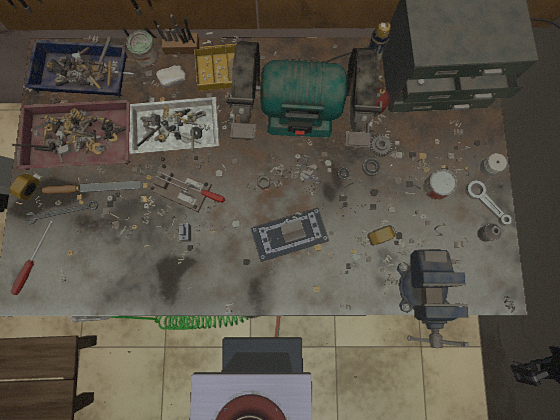

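View pics/side0.png

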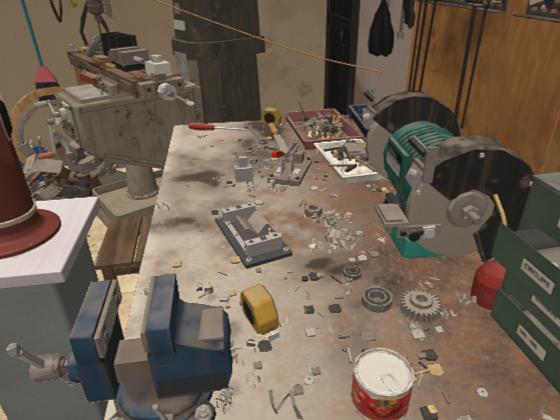

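The top view shows the fixture at about (290,233), a probable spacer at (184,232), the tape at (383,235), the nut at (264,183) and the bearing at (345,168). I'll enlarge the work area.

Run:
```python
import cv2,numpy as np
a=cv2.imread("pics/top0.png")[195:270,165:345]; b=cv2.imread("pics/side0.png")[145:270,205:325]
a=cv2.resize(a,None,fx=4.4,fy=4.4,interpolation=cv2.INTER_CUBIC); cv2.imwrite("pics/c1.png",a)
b=cv2.resize(b,None,fx=4.6,fy=4.6,interpolation=cv2.INTER_CUBIC); cv2.imwrite("pics/c2.png",b)
```

```text
(no output)
```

View pics/c1.png

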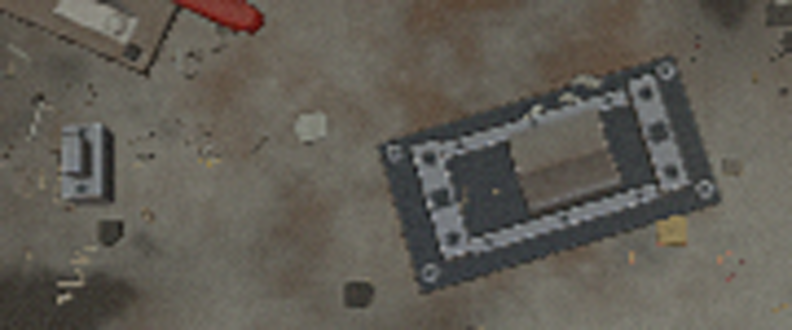

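View pics/c2.png

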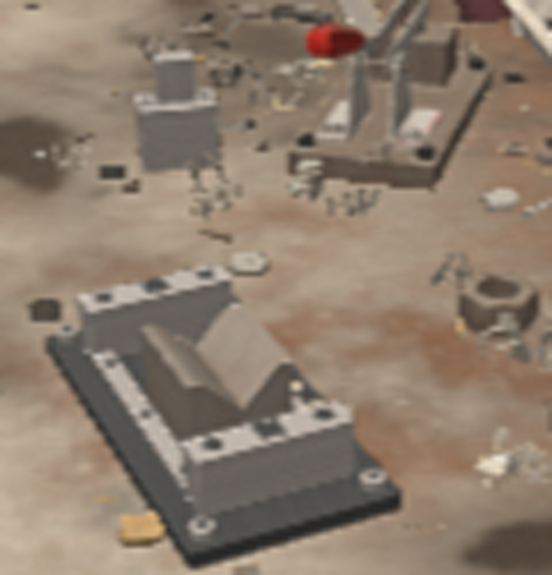

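The crops show the wider gap is on the left (+y, spacer side) and the V-block is nearer the right stop. The spacer stands tab up with its thin axis roughly along world y. I'll fit the poses from the clicked corners in both views.

```bash
cat > h.py <<'E'
import numpy as np
from workcell import ctrl
from scipy.spatial.transform import Rotation as R
from scipy.optimize import least_squares
C={n:ctrl.calibration(n) for n in("top","side")}
def proj(n,P):
    c=C[n]; p=(np.atleast_2d(P)-c["origin"])@R.from_quat(c["attitude"]).as_matrix()*[1,-1,-1]
    u=p@c["intrinsics"].T; return u[:,:2]/u[:,2:]
def world(v,P):
    c,s=np.cos(v[2]),np.sin(v[2]); P=np.atleast_2d(np.array(P,float))
    return np.c_[v[0]+c*P[:,0]-s*P[:,1],v[1]+s*P[:,0]+c*P[:,1],P[:,2]]
def ray(n,uv,z):
    c=C[n];d=np.linalg.inv(c["intrinsics"])@[*uv,1]*[1,-1,-1]; d=R.from_quat(c["attitude"]).as_matrix()@d
    return c["origin"]+d*(z-c["origin"][2])/d[2]
def fit(obs,v0):
    f=lambda v:np.concatenate([(proj(n,world(v,[o[0] for o in L]))-[o[1] for o in L]).ravel() for n,L in obs.items()])
    r=least_squares(f,v0,loss="soft_l1"); return r.x,f(r.x).reshape(-1,2).round(1)
E
python3 - <<'E'
from h import *
t=lambda x,y:(165+x/4.4,195+y/4.4)
s=lambda x,y:(205+x/4.6,145+y/4.6)
# fixture +x towards world +y (left in top view); its +y then is world -x (down in image)
F={"top":[((100,-50,10),t(378,147)),((-100,-50,10),t(672,56)),((-100,50,10),t(720,197)),((100,50,10),t(422,293)),
 ((-62,-37,40),t(630,82)),((-62,37,40),t(664,192))],
 "side":[((100,50,10),s(50,340)),((-100,50,10),s(190,552)),((-100,-50,10),s(400,488)),((-80,37,40),s(185,452+8)),((-80,-37,40),s(352,412))]}
v,r=fit(F,[500,-100,1.8]); print("fix",v.round(3),r.tolist())
B={"top":[((30,-25,50),t(510,137)),((-30,-25,50),t(600,108)),((-30,25,50),t(620,183)),((30,25,50),t(530,212))]}
b,r=fit(B,v); print("blk",b.round(3),r.tolist())
S={"top":[((13,23,40),t(66,203)),((-13,-23,40),t(108,122)),((-13,23,40),t(112,200)),((6,-12,68),t(62,127)),((-6,-12,68),t(81,125)),((-6,12,68),t(84,176))],
"side":[((-13,23,40),s(136,103)),((-13,-23,40),s(217,103)),((-13,23,0),s(141,171)),((-13,-23,0),s(218,163)),((-6,12,68),s(156,62)),((-6,-12,68),s(194,60))]}
w,r=fit(S,[500,150,1.57]); print("spc",w.round(3),r.tolist())
c,q=np.cos(v[2]),np.sin(v[2])
d=b[:2]-v[:2]; print("block in fixture",c*d[0]+q*d[1],-q*d[0]+c*d[1])
o=ctrl.observe();m=R.from_quat(o["tool_rot"]).as_matrix();print(m.round(3),o["tool_pos"])
E
```

```text
fix [ 521.704 -107.02     1.874] [[-0.4, -0.7], [-0.1, -0.9], [0.5, 0.3], [0.0, 0.1], [-1.0, -0.7], [-0.2, -0.3], [-2.8, -1.1], [-1.3, 0.3], [-0.2, 0.5], [1.4, 0.3], [-0.2, 1.1]]
blk [ 522.834 -116.05     1.857] [[-0.7, -0.4], [-0.1, 0.0], [0.8, 0.3], [0.1, 0.0]]
spc [526.38  183.321   7.929] [[-0.2, -1.5], [-0.8, -0.4], [-1.1, -1.6], [0.6, 1.2], [0.7, 1.4], [0.3, -1.4], [0.1, 1.7], [-0.4, -0.1], [0.1, 0.5], [0.2, 0.4], [-1.2, -0.6], [-0.4, -1.0]]
block in fixture -8.955003281854127 1.6178650629467028
[[ 0.94   0.342 -0.001]
 [ 0.342 -0.94   0.002]
 [-0.    -0.002 -1.   ]] [ 222.08431736 -610.58825655  403.65439301]
```

Call:
step_arm --pt "0.0265 -0.0306 0" --pt "0.0265 -0.0306 0" --pt "0.0265 -0.0306 0" --pt "0.0265 -0.0306 0" --pt "0.0265 -0.0306 0" --pt "0.0265 -0.0306 0" --pt "0.0265 -0.0306 0" --pt "0.0265 -0.0306 0" --pt "0.0265 -0.0306 0" --pt "0.0265 -0.0306 0" --yaw '[0,0,0,0,0,0,0,0,0,0]' --jaw 0.045

```text
clock: 0.93
tool_pos: [366.7, -230.7, 404.6]
tool_rot: [0.985, 0.173, -0.0, -0.0]
force: [1.4, -0.9, -0.3]
grip_width: 44.9
gripper_force: 0.0
```

Call:
step_arm --pt "0.0265 -0.0306 0" --pt "0.0265 -0.0306 0" --pt "0.0265 -0.0306 0" --pt "0.0265 -0.0306 0" --pt "0.0265 -0.0306 0" --pt "0.0265 -0.0306 0" --pt "0.0265 -0.0306 0" --pt "0.0265 -0.0306 0" --pt "0.0265 -0.0306 0" --pt "0.0265 -0.0306 0" --yaw '[0,0,0,0,0,0,0,0,0,0]'

```text
clock: 1.77
tool_pos: [511.3, 147.3, 404.5]
tool_rot: [0.985, 0.174, -0.0, 0.0]
force: [1.6, -0.2, 0.8]
grip_width: 45.2
gripper_force: 0.0
```

Call:
step_arm --pt "0 0 0.02" --pt "0 0 0.02" --pt "0 0 0.02" --pt "0 0 0.02" --pt "0 0 0.0" --pt "0 0 0" --yaw '[0.1,0.1,0.074,0,0,0]'

```text
clock: 2.27
tool_pos: [510.7, 145.4, 323.9]
tool_rot: [0.999, 0.038, -0.001, 0.0]
force: [0.3, 0.4, 0.8]
grip_width: 45.2
gripper_force: 0.0
```

```bash
cat >> h.py <<'E'
def st():
    o=ctrl.observe();m=R.from_quat(o["tool_rot"]).as_matrix()
    print("t",round(o["clock"],2),"pos",o["tool_pos"].round(1),"F",np.round(o["force"],1),"w",np.round(o["grip_width"],1),"gf",np.round(o["gripper_force"],1),"ydeg",np.degrees(np.arctan2(m[1,1],m[0,1])).round(2),"z",m[:,2].round(4),"q1,7",np.round([o["q"][0],o["q"][6]],2))
    return o["tool_pos"],m
def go(target):
    p,m=st(); print("tool delta",(m.T@(np.array(target)-p)).round(1))
E
python3 -c "
from h import *
go([526.4,183.3,217])"
```

```text
t 2.27 pos [510.7 145.4 323.9] F [0.3 0.4 0.8] w 45.2 gf 0.0 ydeg -85.69 z [-2.9e-03 -9.0e-04 -1.0e+00] q1,7 [-0.23 -1.91]
tool delta [ 18.8 -36.7 106.8]
```

Call:
step_arm --pt "0.0188 -0.0367 0" --pt "0 0 0.03" --pt "0 0 0.025" --pt "0 0 0" --yaw '[0,0,0,0]'

```text
clock: 2.6
tool_pos: [526.0, 183.4, 267.1]
tool_rot: [0.999, 0.038, -0.003, 0.001]
force: [-0.9, -0.9, -0.2]
grip_width: 44.8
gripper_force: 0.0
```

Run:
```python
from h import *
import cv2
st()
a=ctrl.snapshot("top")[:,:,::-1]; b=ctrl.snapshot("side")[:,:,::-1]
cv2.imwrite("pics/top1.png",a);cv2.imwrite("pics/side1.png",b)
# expected tip mid point & spacer tab top in both views
o=ctrl.observe()["tool_pos"]
print(proj("side",[o-[0,0,173],[526.4,183.3,68]]),proj("top",[o-[0,0,173],[526.4,183.3,68]]))
f=lambda i,x,y:cv2.resize(i[y:y+90,x:x+80],None,fx=5,fy=5,interpolation=cv2.INTER_CUBIC)
cv2.imwrite("pics/c3.png",np.hstack([f(a,145,190),f(b,205,100)]))
```

```text
t 2.6 pos [526.  183.4 267.1] F [-0.9 -0.9 -0.2] w 44.8 gf 0.0 ydeg -85.65 z [-0.0063 -0.0021 -1.    ] q1,7 [-0.3  -1.97]
[[241.61389373 146.08581982]
 [241.93948056 156.60860996]] [[179.5795823  227.18495756]
 [182.042123   229.32794278]]
```

View pics/c3.png

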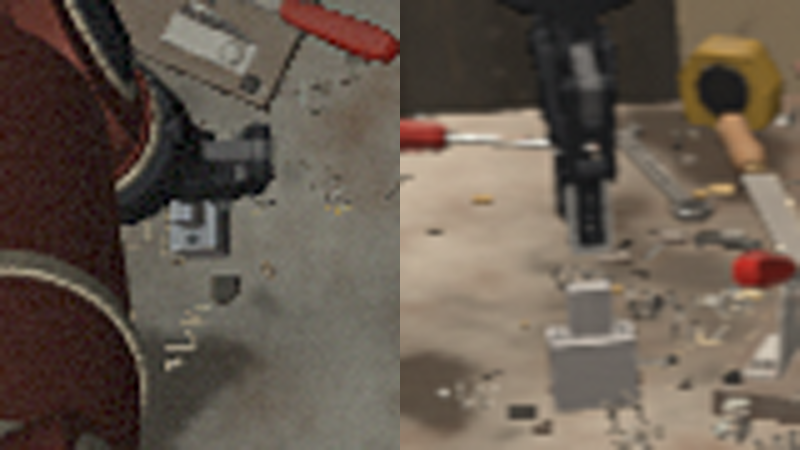

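The side view shows the fingers (column ~590) straight above the tab (column ~590), so I'll go down and grip.

Call:
step_arm --pt "0 0 0.025" --pt "0 0 0.0245" --pt "0 0 0" --pt "0 0 0" --yaw '[0,0,0,0]'

```text
clock: 3.03
tool_pos: [527.6, 183.2, 221.5]
tool_rot: [0.999, 0.037, 0.0, -0.0]
force: [0.5, 0.5, -0.1]
grip_width: 45.1
gripper_force: 0.0
```

Call:
step_arm --pt "0 0 0" --pt "0 0 0" --pt "0 0 0" --pt "0 0 0" --pt "0 0 0" --pt "0 0 0" --pt "0 0 0" --pt "0 0 0" --yaw '[0,0,0,0,0,0,0,0]' --jaw 0

```text
clock: 3.7
tool_pos: [527.9, 183.8, 222.2]
tool_rot: [0.999, 0.037, 0.002, -0.001]
force: [-0.0, 0.2, 7.1]
grip_width: 10.7
gripper_force: 63.6
```

Call:
step_arm --pt "0 0 -0.01" --pt "0 0 -0.025" --pt "0 0 -0.03" --pt "0 0 -0.015" --pt "0 0 0" --yaw '[0,0,0,0,0]'

```text
clock: 4.12
tool_pos: [527.9, 183.8, 304.2]
tool_rot: [0.999, 0.037, 0.004, -0.001]
force: [1.0, -0.4, -2.2]
grip_width: 10.5
gripper_force: 62.4
```

Call:
step_arm --pt "-0.002 0.015 0" --pt "-0.004 0.028 0" --pt "-0.005 0.034 0" --pt "-0.005 0.034 0" --pt "-0.005 0.034 0" --pt "-0.005 0.034 0" --pt "-0.005 0.034 0" --pt "-0.004 0.025 0" --pt "-0.001 0.011 0" --pt "0 0 0" --yaw '[0,0,0,0,0,0,0,0,0,0]'

```text
clock: 4.95
tool_pos: [508.8, -71.3, 299.2]
tool_rot: [0.999, 0.034, -0.002, 0.001]
force: [-0.2, -0.4, -2.7]
grip_width: 10.4
gripper_force: 62.3
```

Call:
step_arm --pt "0 0 0" --pt "0 0 0" --pt "0 0 0" --pt "0 0 0" --yaw '[-0.1,-0.1,-0.028,0]'

```text
clock: 5.28
tool_pos: [509.7, -65.8, 299.8]
tool_rot: [0.988, 0.152, -0.0, -0.001]
force: [0.2, -0.6, -2.6]
grip_width: 10.5
gripper_force: 62.3
```

Run:
```python
from h import *
import cv2
p,m=st()
a=ctrl.snapshot("top")[:,:,::-1]; b=ctrl.snapshot("side")[:,:,::-1]
cv2.imwrite("pics/top2.png",a);cv2.imwrite("pics/side2.png",b)
f=lambda i,x,y:cv2.resize(i[y:y+120,x:x+110],None,fx=5,fy=5,interpolation=cv2.INTER_CUBIC)
cv2.imwrite("pics/c4.png",f(b,200,150))
cv2.imwrite("pics/c4t.png",f(a,230,170))
```

```text
t 5.28 pos [509.7 -65.8 299.8] F [ 0.2 -0.6 -2.6] w 10.5 gf 62.3 ydeg -72.54 z [-0.001   0.0017 -1.    ] q1,7 [ 0.23 -1.36]
```

View pics/c4.png

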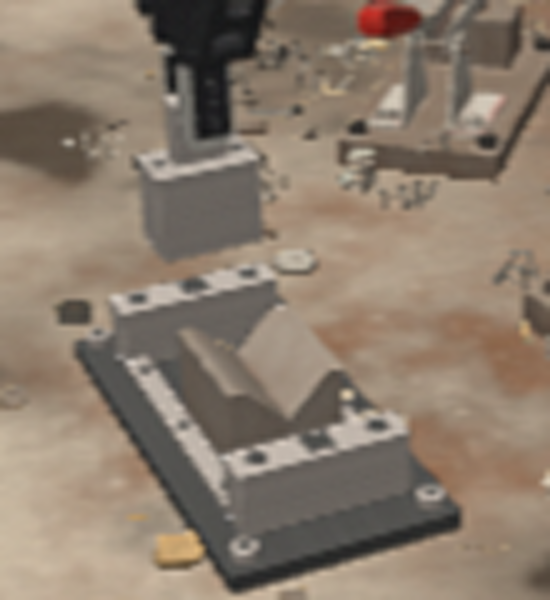

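View pics/c4t.png

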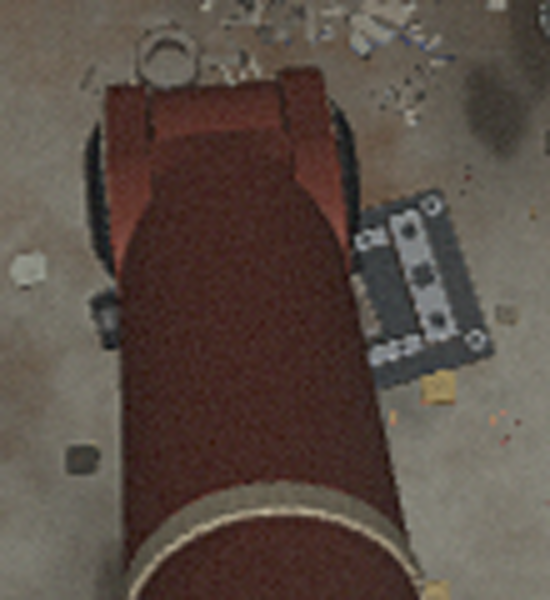

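The top view is blocked by the arm. The side view shows the spacer held upright. I'll fit its pose there and compare it with the fixture fitted in the same view.

Run:
```python
from h import *
s=lambda x,y:(200+x/5,150+y/5)
F={"side":[((100,50,10),s(78,345)),((-100,50,10),s(237,576)),((-100,-50,10),s(460,512)),
((-80,37,40),s(236,482)),((-80,-37,40),s(410,436)),((-62,37,40),s(222,456)),((-62,-37,40),s(392,412)),
((62,37,40),s(120,320)),((62,-37,40),s(275,285)),((80,37,40),s(108,296)),((80,-37,40),s(262,265))]}
v,r=fit(F,[521,-107,1.874]); print("fix",v.round(3),r.tolist())
B={"side":[((-30,25,50),s(236,397)),((-30,-25,50),s(342,370)),((30,25,50),s(180,330)),((30,-25,50),s(280,308))]}
b,r=fit(B,v); print("blk",b.round(3),r.tolist())
for z in(76,79,82):
    S={"side":[((-13,23,40+z),s(148,179)),((-13,-23,40+z),s(259,153)),((-13,23,z),s(157,259)),((-13,-23,z),s(265,237)),((13,23,40+z),s(133,155)),((13,-23,40+z),s(240,140))]}
    w,r=fit(S,[509,-67,1.874]); print(z,"spc",w.round(3),r.tolist())
    for n,d in(("b",b[:2]-v[:2]),("s",w[:2]-v[:2])): c,q=np.cos(v[2]),np.sin(v[2]);print(n,(c*d[0]+q*d[1]).round(1),(-q*d[0]+c*d[1]).round(1))
```

```text
fix [ 523.733 -111.041    1.867] [[-1.3, -0.5], [-1.6, 1.3], [0.9, 0.4], [0.3, -0.1], [0.5, -0.4], [-0.2, 0.4], [0.2, 0.0], [-0.1, -0.8], [0.5, -1.2], [-0.2, 0.4], [0.1, -0.7]]
blk [ 527.139 -118.339    1.911] [[-0.6, 0.5], [0.7, -0.5], [-0.9, 0.6], [0.8, -0.8]]
76 spc [508.164 -64.939   1.808] [[0.6, -0.5], [-0.3, 0.8], [0.3, 0.6], [-0.5, 0.9], [0.2, -0.7], [-0.3, -1.5]]
b -8.0 -1.1
s 48.6 1.4
79 spc [508.006 -70.913   1.811] [[0.6, -0.5], [-0.2, 0.7], [0.2, 0.7], [-0.4, 0.9], [0.1, -0.8], [-0.3, -1.6]]
b -8.0 -1.1
s 43.0 3.3
82 spc [507.845 -76.902   1.814] [[0.5, -0.5], [-0.1, 0.6], [0.2, 0.8], [-0.3, 1.0], [0.0, -0.8], [-0.3, -1.7]]
b -8.0 -1.1
s 37.3 5.2
```

Call:
step_arm --pt "0.003 0 0.01" --pt "0 0 0.015" --pt "0 0 0" --pt "0 0 0" --yaw '[0,0,0,0]'

```text
clock: 5.72
tool_pos: [512.3, -66.3, 274.2]
tool_rot: [0.989, 0.151, -0.001, -0.0]
force: [0.4, -1.1, -1.0]
grip_width: 10.5
gripper_force: 62.2
```

Run:
```python
from h import *
import cv2
p,m=st()
b=ctrl.snapshot("side")[:,:,::-1]
cv2.imwrite("pics/side3.png",b)
cv2.imwrite("pics/c5.png",cv2.resize(b[165:265,205:305],None,fx=6,fy=6,interpolation=cv2.INTER_CUBIC))
```

```text
t 5.72 pos [512.3 -66.3 274.2] F [ 0.4 -1.1 -1. ] w 10.5 gf 62.2 ydeg -72.65 z [-2.8e-03  3.0e-04 -1.0e+00] q1,7 [ 0.22 -1.37]
```

View pics/c5.png

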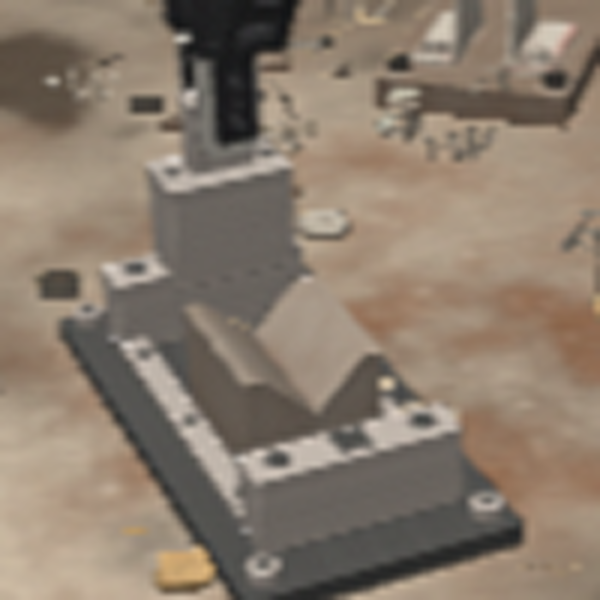

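The side view shows the spacer hanging upright over the left gap, its top front corners at crop (167,192) and (292,165), just above the far stop. I'll refit with the bottom at z≈55.

Run:
```python
from h import *
s=lambda x,y:(205+x/6,165+y/6)
F={"side":[((100,50,10),s(62,325)),((-100,50,10),s(258,603)),((-100,-50,10),s(522,526)),
((-80,37,40),s(254,492)),((-80,-37,40),s(462,436)),((-62,37,40),s(236,460)),((-62,-37,40),s(442,407)),
((62,37,40),s(112,288)),((80,37,40),s(102,265))]}
v,r=fit(F,[521,-107,1.874]); print("fix",v.round(3),r.tolist())
v=np.array([523.,-109.5,1.872])
B={"side":[((-30,25,50),s(253,384)),((-30,-25,50),s(380,354)),((30,25,50),s(184,308)),((30,-25,50),s(308,278))]}
b,r=fit(B,v); print("blk",b.round(3),r.tolist())
for z in(53,55,57):
    S={"side":[((-13,23,40+z),s(166,194)),((-13,-23,40+z),s(293,164)),((13,23,40+z),s(148,168)),((13,-23,40+z),s(277,150)),((-13,23,z),s(173,284)),((-13,-23,z),s(299,260))]}
    w,r=fit(S,[509,-67,1.874]); print(z,"spc",w.round(3),r.tolist())
    for n,d in(("b",b[:2]-v[:2]),("s",w[:2]-v[:2])): c,q=np.cos(v[2]),np.sin(v[2]);print(n,(c*d[0]+q*d[1]).round(1),(-q*d[0]+c*d[1]).round(1))
```

```text
fix [ 524.174 -111.315    1.86 ] [[-0.6, -0.8], [-2.3, 1.0], [0.9, 0.4], [0.1, -0.6], [0.5, -0.7], [-0.2, 0.0], [0.1, -0.2], [0.6, 0.2], [-0.3, 0.4]]
blk [ 527.118 -118.173    1.91 ] [[-0.6, 0.8], [0.8, -0.5], [-0.5, 0.2], [0.4, -0.6]]
53 spc [511.76  -73.074   1.778] [[0.0, -0.5], [0.2, 0.6], [-0.0, -1.5], [-0.6, -2.2], [0.3, 1.2], [0.1, 1.2]]
b -9.5 -1.4
s 38.1 -0.1
55 spc [511.645 -76.831   1.78 ] [[-0.0, -0.5], [0.3, 0.6], [-0.1, -1.6], [-0.6, -2.2], [0.2, 1.3], [0.2, 1.3]]
b -9.5 -1.4
s 34.6 1.2
57 spc [511.531 -80.594   1.781] [[-0.0, -0.6], [0.3, 0.6], [-0.2, -1.6], [-0.6, -2.3], [0.2, 1.4], [0.2, 1.3]]
b -9.5 -1.4
s 31.0 2.4
```

Call:
step_arm --pt "0.001 -0.001 0.004" --pt "0 0 0.004" --pt "0 0 0.005" --pt "0 0 0" --yaw '[0,0,0,0]'

```text
clock: 6.1
tool_pos: [512.9, -65.4, 261.4]
tool_rot: [0.989, 0.151, -0.001, -0.0]
force: [-0.6, 0.5, -1.9]
grip_width: 10.7
gripper_force: 62.3
```

Call:
step_arm --pt "0 0 0.004" --pt "0 0 0.005" --pt "0 0 0.005" --pt "0 0 0.005" --pt "0 0 0" --yaw '[0,0,0,0,0]'

```text
clock: 6.52
tool_pos: [512.9, -65.4, 242.0]
tool_rot: [0.989, 0.151, -0.001, -0.0]
force: [-1.3, 0.3, -2.7]
grip_width: 10.5
gripper_force: 62.3
```

Call:
step_arm --pt "0 0 0.003" --pt "0 0 0.003" --pt "0 0 0" --yaw '[0,0,0]'

```text
clock: 6.77
tool_pos: [513.1, -65.4, 236.7]
tool_rot: [0.989, 0.151, -0.0, -0.0]
force: [0.3, -0.2, -2.6]
grip_width: 10.3
gripper_force: 62.3
```

Call:
step_arm --pt "0 0 0.0015" --pt "0 0 0.0015" --pt "0 0 0.001" --pt "0 0 0" --yaw '[0,0,0,0]'

```text
clock: 7.1
tool_pos: [513.2, -65.4, 233.1]
tool_rot: [0.989, 0.151, -0.0, -0.0]
force: [0.7, -0.4, -2.5]
grip_width: 10.2
gripper_force: 62.3
```

```bash
python3 -c "
from h import *
st()"
```

```text
t 7.1 pos [513.2 -65.4 233.1] F [ 0.7 -0.4 -2.5] w 10.2 gf 62.3 ydeg -72.65 z [-3.e-04  1.e-04 -1.e+00] q1,7 [ 0.2 -1.4]
```

Call:
step_arm --pt "0 0 0.001" --pt "0 0 0.0005" --pt "0 0 0" --yaw '[0,0,0]'

```text
clock: 7.35
tool_pos: [513.4, -65.3, 232.2]
tool_rot: [0.989, 0.151, 0.0, 0.0]
force: [-0.3, -0.8, 0.9]
grip_width: 10.7
gripper_force: 62.9
```

Call:
step_arm --pt "0 0 0.001" --pt "0 0 0" --yaw '[0,0]'

```text
clock: 7.52
tool_pos: [513.4, -65.2, 232.1]
tool_rot: [0.989, 0.151, 0.0, 0.0]
force: [-3.6, 0.2, 11.0]
grip_width: 10.6
gripper_force: 63.9
```

Contact came at the bed height (bench grip height + 10 mm). I'll release and rise.

Call:
step_arm --pt "0 0 -0.0008" --pt "0 0 0" --pt "0 0 0" --pt "0 0 0" --pt "0 0 0" --yaw '[0,0,0,0,0]' --jaw 0.034

```text
clock: 7.93
tool_pos: [513.3, -65.4, 231.4]
tool_rot: [0.989, 0.151, -0.0, -0.0]
force: [-0.1, 0.3, 1.1]
grip_width: 33.7
gripper_force: 0.0
```

Call:
step_arm --pt "0 0 -0.005" --pt "0 0 -0.02" --pt "0 0 -0.04" --pt "0 0 -0.035" --pt "0 0 0" --yaw '[0,0,0,0,0]'

```text
clock: 8.35
tool_pos: [515.5, -65.2, 338.1]
tool_rot: [0.989, 0.151, 0.007, 0.002]
force: [0.9, -0.1, 0.1]
grip_width: 33.9
gripper_force: 0.0
```

Run:
```python
from h import *
import cv2
p,m=st()
b=ctrl.snapshot("side")[:,:,::-1]
cv2.imwrite("pics/side4.png",b)
cv2.imwrite("pics/c6.png",cv2.resize(b[165:265,205:305],None,fx=6,fy=6,interpolation=cv2.INTER_CUBIC))
```

```text
t 8.35 pos [515.5 -65.2 338.1] F [ 0.9 -0.1  0.1] w 33.9 gf 0.0 ydeg -72.65 z [ 0.014  -0.0011 -0.9999] q1,7 [ 0.24 -1.35]
```

View pics/c6.png

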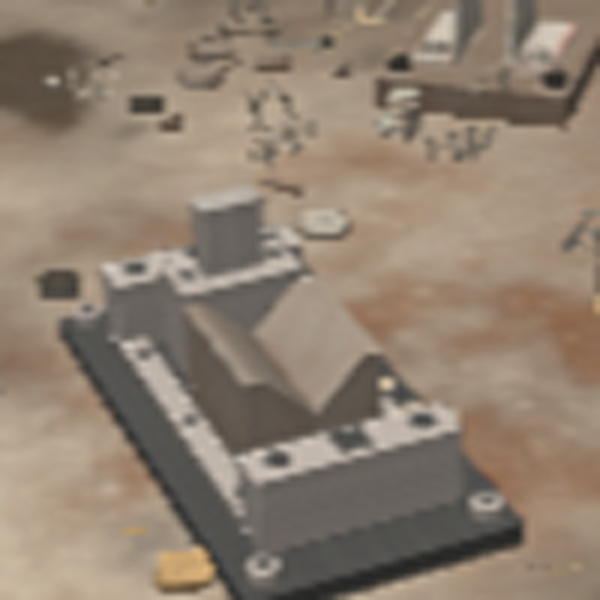

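The side view shows the spacer standing square in the left gap, tab up, flush with the stop height, and the V-block not moved. Next is the V-block: move over it, turn 90° and open.

Call:
step_arm --pt "-0.002 0.02 0" --pt "-0.0024 0.022 0" --pt "-0.001 0.01 0" --pt "0 0 0" --pt "0 0 0" --pt "0 0 0" --pt "0 0 0" --pt "0 0 0" --pt "0 0 0" --pt "0 0 0" --yaw '[0,0,0,-0.1208,-0.1208,-0.1208,-0.1208,-0.1208,-0.1208,-0.1208]' --jaw 0.085

```text
clock: 9.23
tool_pos: [523.3, -116.4, 330.6]
tool_rot: [0.838, 0.546, -0.001, -0.001]
force: [-0.9, -0.7, -1.2]
grip_width: 85.1
gripper_force: 0.0
```

Call:
step_arm --pt "0 0 0" --pt "0 0 0" --pt "0 0 0" --pt "0 0 0" --pt "0 0 0" --pt "0 0 0" --pt "0 0 0" --pt "0 0 0" --yaw '[-0.1208,-0.1208,-0.1208,-0.1208,-0.1208,-0.1208,0,0]'

```text
clock: 9.9
tool_pos: [523.3, -116.7, 330.8]
tool_rot: [0.594, 0.805, -0.0, -0.001]
force: [-0.4, -0.7, 0.0]
grip_width: 84.8
gripper_force: 0.0
```

Run:
```python
from h import *
import cv2
p,m=st()
s=lambda x,y:(205+x/6,165+y/6)
z=10
S={"side":[((-13,23,50),s(180,294)),((-13,-23,50),s(302,264)),((-6,12,78),s(198,211)),((-6,-12,78),s(262,196)),((6,-12,78),s(256,187)),((6,12,78),s(190,200))]}
w,r=fit(S,[509,-67,1.874]); print("spc cam",w.round(3),r.tolist())
go([523.5,-116.5,221])
b=ctrl.snapshot("side")[:,:,::-1]
cv2.imwrite("pics/c7.png",cv2.resize(b[125:265,205:325],None,fx=4.2,fy=4.2,interpolation=cv2.INTER_CUBIC))
```

```text
t 9.9 pos [ 523.3 -116.7  330.8] F [-0.4 -0.7  0. ] w 84.8 gf 0.0 ydeg 17.15 z [-0.0016  0.0011 -1.    ] q1,7 [0.61 0.  ]
spc cam [512.926 -70.086   1.824] [[0.1, 0.2], [0.2, 0.8], [0.2, -0.0], [0.3, 0.2], [-0.5, -0.6], [-0.2, -0.6]]
t 9.9 pos [ 523.3 -116.7  330.8] F [-0.4 -0.7  0. ] w 84.8 gf 0.0 ydeg 17.15 z [-0.0016  0.0011 -1.    ] q1,7 [0.61 0.  ]
tool delta [-1.000e-01  3.000e-01  1.098e+02]
```

View pics/c7.png

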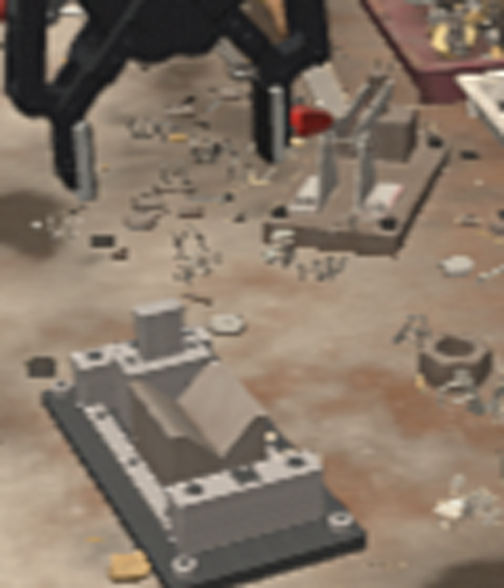

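The side view shows the open gripper turned across the channel above the V-block; nothing has moved. I'll descend in two stages.

Call:
step_arm --pt "0 0 0.03" --pt "0 0 0.035" --pt "0 0 0.025" --pt "0 0 0.01" --pt "0 0 0" --yaw '[0,0,0,0,0]'

```text
clock: 10.37
tool_pos: [522.8, -116.4, 229.4]
tool_rot: [0.593, 0.805, -0.001, -0.002]
force: [-0.8, 0.2, 0.4]
grip_width: 84.9
gripper_force: 0.0
```

Call:
step_arm --pt "0 0 0.01" --pt "0 0 0.01" --pt "0 0 0.008" --pt "0 0 0.005" --pt "0 0 0" --yaw '[0,0,0,0,0]'

```text
clock: 10.78
tool_pos: [523.4, -116.7, 197.8]
tool_rot: [0.593, 0.805, -0.0, -0.001]
force: [-0.7, 0.7, 0.8]
grip_width: 85.2
gripper_force: 0.0
```

Call:
step_arm --pt "0 0 0" --pt "0 0 0" --pt "0 0 0" --pt "0 0 0" --pt "0 0 0" --yaw '[0,0,0,0,0]' --jaw 0.056

```text
clock: 11.2
tool_pos: [523.7, -116.7, 198.8]
tool_rot: [0.593, 0.806, 0.0, 0.0]
force: [0.5, -1.0, 0.3]
grip_width: 56.0
gripper_force: 0.0
```

Call:
step_arm --pt "0 0 0" --pt "0 0 0" --pt "0 0 0" --yaw '[0,0,0]' --jaw 0.052

```text
clock: 11.45
tool_pos: [524.7, -116.3, 199.2]
tool_rot: [0.592, 0.806, 0.001, 0.001]
force: [3.6, 0.8, 1.7]
grip_width: 51.9
gripper_force: 1.4
```

Call:
step_arm --pt "0 0.001 0" --pt "0 0.001 0" --pt "0 0 0" --yaw '[0,0,0]'

```text
clock: 11.7
tool_pos: [525.4, -116.1, 198.3]
tool_rot: [0.593, 0.806, -0.0, -0.0]
force: [0.7, 0.7, 1.9]
grip_width: 52.0
gripper_force: 0.6
```

Call:
step_arm --pt "0 0 0" --pt "0 0 0" --pt "0 0 0" --pt "0 0 0" --yaw '[0,0,0,0]' --jaw 0.04

```text
clock: 12.03
tool_pos: [525.6, -115.9, 198.8]
tool_rot: [0.592, 0.806, 0.0, 0.0]
force: [1.3, 0.2, 5.0]
grip_width: 48.6
gripper_force: 64.7
```

```bash
python3 -c "
from h import *
st(); print(ctrl.observe()['ft_torque'])"
```

```text
t 12.03 pos [ 525.6 -115.9  198.8] F [1.3 0.2 5. ] w 48.6 gf 64.7 ydeg 17.33 z [ 4.e-04  0.e+00 -1.e+00] q1,7 [ 0.5  -0.15]
[ 0.13901215 -0.15514286  0.03157423]
```

Gripped. Tool x points along the channel towards the spacer, and I expect about 15 mm of travel.

Call:
step_arm --pt "0.001 0 0" --pt "0.002 0 0" --pt "0.002 0 0" --pt "0.001 0 0" --pt "0 0 0" --yaw '[0,0,0,0,0]'

```text
clock: 12.45
tool_pos: [524.2, -112.4, 198.8]
tool_rot: [0.593, 0.805, -0.001, 0.002]
force: [0.9, -4.6, 5.1]
grip_width: 48.9
gripper_force: 64.7
```

Call:
step_arm --pt "0.001 0 0" --pt "0.001 0 0" --pt "0.001 0 0" --pt "0.001 0 0" --pt "0 0 0" --yaw '[0,0,0,0,0]'

```text
clock: 12.87
tool_pos: [522.9, -109.0, 198.9]
tool_rot: [0.594, 0.805, -0.002, 0.002]
force: [1.7, -5.1, 6.3]
grip_width: 48.7
gripper_force: 64.8
```

Call:
step_arm --pt "0.001 0 0" --pt "0.001 0 0" --pt "0.001 0 0" --pt "0.001 0 0" --pt "0 0 0" --yaw '[0,0,0,0,0]'

```text
clock: 13.28
tool_pos: [521.9, -105.9, 198.9]
tool_rot: [0.594, 0.804, -0.002, 0.002]
force: [2.6, -6.9, 6.0]
grip_width: 49.0
gripper_force: 64.8
```

Call:
step_arm --pt "0.001 0 0" --pt "0.001 0 0" --pt "0 0 0" --yaw '[0,0,0]'

```text
clock: 13.53
tool_pos: [521.2, -104.0, 198.9]
tool_rot: [0.594, 0.804, -0.002, 0.002]
force: [1.5, -6.6, 6.5]
grip_width: 48.9
gripper_force: 64.8
```

Call:
step_arm --pt "0.001 0 0" --pt "0.001 0 0" --pt "0.001 0 0" --pt "0 0 0" --yaw '[0,0,0,0]'

```text
clock: 13.87
tool_pos: [520.3, -101.2, 198.9]
tool_rot: [0.594, 0.804, -0.002, 0.002]
force: [2.7, -6.1, 5.4]
grip_width: 48.8
gripper_force: 64.8
```

Call:
step_arm --pt "0.001 0 0" --pt "0.001 0 0" --pt "0.001 0 0" --pt "0 0 0" --yaw '[0,0,0,0]'

```text
clock: 14.2
tool_pos: [520.0, -100.3, 198.9]
tool_rot: [0.595, 0.804, -0.003, 0.003]
force: [3.0, -9.6, 4.7]
grip_width: 48.9
gripper_force: 64.7
```

Call:
step_arm --pt "0.001 0 0" --pt "0.001 0 0" --pt "0.001 0 0" --pt "0.001 0 0" --pt "0 0 0" --yaw '[0,0,0,0,0]'

```text
clock: 14.62
tool_pos: [519.6, -99.5, 199.0]
tool_rot: [0.596, 0.803, -0.005, 0.006]
force: [6.2, -16.5, 5.5]
grip_width: 49.1
gripper_force: 64.5
```

Call:
step_arm --pt "0.001 0 0" --pt "0.001 0 0" --pt "0.001 0 0" --pt "0.001 0 0" --pt "0 0 0" --yaw '[0,0,0,0,0]'

```text
clock: 15.03
tool_pos: [519.3, -98.6, 199.2]
tool_rot: [0.597, 0.802, -0.006, 0.008]
force: [8.0, -21.8, 4.4]
grip_width: 48.5
gripper_force: 64.4
```

```bash
python3 -c "
from h import *
st(); print(ctrl.observe()['ft_torque'])"
```

```text
t 15.03 pos [519.3 -98.6 199.2] F [  8.  -21.8   4.4] w 48.5 gf 64.4 ydeg 16.74 z [ 0.0047 -0.0193 -0.9998] q1,7 [ 0.45 -0.21]
[-4.16071573 -1.51420243  0.16386968]
```

The block is tight against the spacer, but the tool leans about 1° under load because the grip is high. I'll relax the push, regrip lower so the block sits flat, and press again.

Call:
step_arm --pt "-0.003 0 0" --pt "-0.003 0 0" --pt "-0.003 0 0" --pt "-0.003 0 0" --pt "0 0 0" --pt "0 0 0" --yaw '[0,0,0,0,0,0]'

```text
clock: 15.53
tool_pos: [520.3, -101.4, 198.8]
tool_rot: [0.594, 0.804, -0.002, 0.001]
force: [1.0, -5.6, 6.2]
grip_width: 48.9
gripper_force: 64.9
```

Call:
step_arm --pt "0 0 0" --pt "0 0 0" --pt "0 0 0" --pt "0 0 0" --yaw '[0,0,0,0]' --jaw 0.056

```text
clock: 15.87
tool_pos: [519.5, -98.3, 197.9]
tool_rot: [0.592, 0.806, -0.0, -0.001]
force: [0.2, -1.1, -0.6]
grip_width: 56.3
gripper_force: 0.0
```

```bash
python3 -c "
from h import *
st(); print(ctrl.observe()['ft_torque'])"
```

```text
t 15.87 pos [519.5 -98.3 197.9] F [ 0.2 -1.1 -0.6] w 56.3 gf 0.0 ydeg 17.38 z [-2.2e-03  9.0e-04 -1.0e+00] q1,7 [ 0.47 -0.19]
[-0.0274251  -0.01407265  0.0518038 ]
```

Call:
step_arm --pt "0 0 0.004" --pt "0 0 0.004" --pt "0 0 0" --pt "0 0 0" --yaw '[0,0,0,0]'

```text
clock: 16.2
tool_pos: [520.0, -98.7, 190.0]
tool_rot: [0.592, 0.806, -0.0, -0.001]
force: [0.4, 0.1, 1.4]
grip_width: 56.0
gripper_force: 0.0
```

Call:
step_arm --pt "0 0 0" --pt "0 0 0" --pt "0 0 0" --pt "0 0 0" --pt "0 0 0" --yaw '[0,0,0,0,0]' --jaw 0.04

```text
clock: 16.62
tool_pos: [520.1, -98.8, 190.5]
tool_rot: [0.593, 0.806, -0.0, -0.0]
force: [-0.8, 0.4, -0.7]
grip_width: 49.2
gripper_force: 64.4
```

Call:
step_arm --pt "0.001 0 0" --pt "0.002 0 0" --pt "0.002 0 0" --pt "0.002 0 0" --pt "0 0 0" --yaw '[0,0,0,0,0]'

```text
clock: 17.03
tool_pos: [519.4, -97.3, 190.7]
tool_rot: [0.595, 0.804, -0.003, 0.004]
force: [2.3, -11.6, -1.5]
grip_width: 49.4
gripper_force: 64.0
```

```bash
python3 -c "
from h import *
st(); print(ctrl.observe()['ft_torque'])"
```

```text
t 17.03 pos [519.4 -97.3 190.7] F [  2.3 -11.6  -1.5] w 49.4 gf 64.0 ydeg 17.04 z [ 0.0024 -0.0087 -1.    ] q1,7 [ 0.45 -0.21]
[-1.97516007 -0.55653416  0.0565008 ]
```

Call:
step_arm --pt "0.001 0 0.0005" --pt "0.002 0 0.0005" --pt "0.002 0 0.0003" --pt "0.002 0 0" --pt "0.001 0 0" --pt "0 0 0" --yaw '[0,0,0,0,0,0]'

```text
clock: 17.53
tool_pos: [518.7, -95.5, 190.9]
tool_rot: [0.596, 0.803, -0.006, 0.008]
force: [5.1, -23.4, 6.5]
grip_width: 49.1
gripper_force: 64.9
```

Run:
```python
from h import *
import cv2
st(); print(ctrl.observe()['ft_torque'])
b=ctrl.snapshot("side")[:,:,::-1]
cv2.imwrite("pics/c8.png",cv2.resize(b[165:265,205:305],None,fx=6,fy=6,interpolation=cv2.INTER_CUBIC))
```

```text
t 17.53 pos [518.7 -95.5 190.9] F [  5.1 -23.4   6.5] w 49.1 gf 64.9 ydeg 16.78 z [ 0.006  -0.0198 -0.9998] q1,7 [ 0.44 -0.23]
[-4.15087382 -0.83882731  0.25934482]
```

View pics/c8.png

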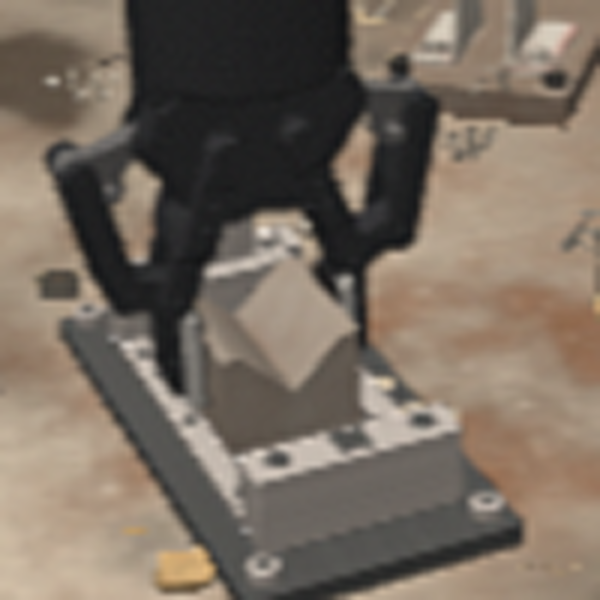

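The side view shows the block tight against the spacer, tab up beyond it, and the wide gap now at the near stop. I'll check that it holds, then hand in.

Call:
step_arm --pt "0 0 0" --pt "0 0 0" --pt "0 0 0" --pt "0 0 0" --pt "0 0 0" --pt "0 0 0" --yaw '[0,0,0,0,0,0]'

```text
clock: 18.08
tool_pos: [518.7, -95.6, 190.9]
tool_rot: [0.596, 0.803, -0.006, 0.008]
force: [4.7, -22.1, 7.1]
grip_width: 49.6
gripper_force: 64.9
```

```bash
python3 -c "
from h import *
st(); print(ctrl.finish_job())"
```

```text
t 18.08 pos [518.7 -95.6 190.9] F [  4.7 -22.1   7.1] w 49.6 gf 64.9 ydeg 16.78 z [ 0.006  -0.0196 -0.9998] q1,7 [ 0.44 -0.23]
the job is handed in; nothing more can be done
None
```

I handed the job in at 18.1 s: the spacer stands tab up in the wider gap, pressed between the V-block and the stop, with the gripper still holding the block at a steady 23 N or so; I judged flushness from the forces and the side view only, and the tape measure, bearing and nut were left alone.

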